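# Fit the crank to the pasta machine and turn the rollers

## Robot

A 6-joint arm with a two-finger parallel gripper is mounted at the origin on the work surface. World frame = base frame: x ahead of the robot, y to its left, z up, the work surface at z = 0. Lengths are in m, angles in degrees, forces in N, time in s.
With the tool pointing down it reaches from about 0.25 to 0.725 m from the base axis. Payload 9.7 kg.
Tool frame: the origin (TCP) lies on the centre line of the jaws, within the pads' length; the fingertips stand tip_extent ahead of it and the grasp point (between the pads) lies 3 mm ahead of it (tip_extent is the distance from the TCP to the fingertips, in m); z points along the fingers, y is the line along which they close (so a half turn about z gives the same grasp; the last joint's range is limited). The gripper opens to 85 mm and grips with 20 to 120 N. Pads are 22 mm wide; open, the fingers measure 114 mm over their backs; the gripper's body (76 mm by 85 mm) begins 54 mm behind the grasp point. The pads swing forward as they close: fully open they stand 13 mm farther back than shut.
Start: joints at [-63.312, 4.979, 10.078, 95.1, 0, 90], TCP at [0.247, -0.491, 0.253] pointing down, gripper open.
Joint ranges: [-179.16, 179.16], [-48.56, 103.87], [-65.8, 70.77], [-126.05, 130.52], [-82.76, 87.17], [-180, 180]. Speed limits (degrees/s): [127.2, 127.2, 147.25, 180, 180, 180].

## Interface

Orientations are given as [roll, pitch, yaw] about the fixed x, y, z axes, in that order (R = Rz(yaw) Ry(pitch) Rx(roll)).
In Python, from workcell import * gives the robot as it stands.
- The arm moves only by the tool servo_tool, never from a script. Its argument "rows" is a list of rows, each an object with "offset": the shift along the tool's x, y, z as a fraction of full scale, a list of three; "yaw": the turn about the tool's z as a fraction of full scale; "claw": the closure, from 0 (fully open) to 1 (shut). A call has 1 to 12 rows; each row is the pose to reach, as a shift and turn from the pose commanded when the call began, along the tool's axes at that moment, turning the shorter way round; what a row does not reach only later rows make up. Full scale, the value 1, is 0.1 m for a shift and pi rad for a turn. A row lasts 1/8 s, in which the tool goes at most 62.5 mm and 10.7 degrees, less where a joint would pass 70% of its speed; a pose out of reach is approached as far as the arm can. A call with a number of a shift or a turn outside -1 to 1 is refused whole. A call with a gripper value outside its range is refused whole. The fingers move at their own pace and stop on an object; "squeeze" is the grip in N (left out, the last holds). Time passes only in rows, so rows that repeat a pose let the fingers close. It gives the time, the measured TCP pose, the force, the opening and the grip force at its end, in the units of the state.
- get_obs(): the state, without advancing time (a new reading comes with each control period).
- camera(name): name is "scene" or "top" or "wrist"; returns (picture, depth): 384x512x3 uint8, red, green, blue; 384x512 float32, m along the optical axis (not along the pixel's ray), 0 where there is no reading.
- camera_info(name): a dict with "fx", "fy", "cx", "cy" (pixels), "cam_to_world" (4x4, takes a point from camera to world coordinates); the wrist camera has in their place "hand_eye" (4x4, takes a point from camera to tool coordinates, whose origin is the TCP and whose axes are the flange's). Camera axes: x right, y up, looking along -z (the intrinsics and any distortion apply to the point x, -y, -z); pixel columns grow to the right and rows downward; lengths in m; the calibration is good to about 2 mm. A picture is of the moment at which its call begins: read the wrist's pose just before it. camera_info takes no time and is no camera call.
- job_done(): hands the job in; it is judged then, once.
The state is a dict: "time": time; "q": joint angles; "qd": joint speeds; "joint_efforts": joint torques, N m; "ee_pos": TCP position; "tcp_rot": TCP orientation; "wrist_force": force on the tool from outside, world axes, zero at the start; "torque": the same for the moment, N m; "opening": finger opening in m; "grasp_force": force on a finger pad.
Only numpy, scipy, OpenCV 4.12 (cv2) and the standard library are available. Lean on these libraries where they do the work, as an engineer would, in place of code of your own. Each camera call takes 0.05 s, during which the arm holds its last target. There are 200 camera calls.

## Task

Get the pasta machine ready to roll: fit the loose crank into the roller socket in the machine's side plate (not one of the two small sockets of the noodle cutter head) and push it fully home. Then turn the crank by its handle a quarter turn downwards, so that the rollers turn with it, and leave it in the machine with the handle end hanging straight down. Leave the other things on the counter where they are.

Things in the scene. Friction and masses are not known exactly. Their poses are not given: they have to be found in the camera images.
- machine: Pasta machine, bare steel, fixed; 200 wide (y), 150 deep (x), 141 mm high, plus a cutter head on its far side (x 85 to 139, z 65 to 115 mm; its two small blind socket collars at x = 100 and 123, z = 97 mm are not used). Origin: centre of underside. z up, x away from the operator to the cutter head, y along the rollers: the crank side faces -y (face at y = -98 mm), a black dial is at the +y end.
- roller_socket (a point): Centre of the socket's mouth, machine axes, at (18, -108, 115) mm in its frame. Square hole, 14.8 mm wide at the mouth narrowing to 10.2 mm over 4 mm, 36 mm deep, level, entered along the machine's +y. It is in a 24 mm square aluminium hub (end of the driven roller) inside a round dark collar of 44 mm diameter; the mouth is 10 mm out from the side plate, 4 mm out from the collar.
- roller (a joint): Turn (rad) of driven roller and socket about the machine's y axis through roller_socket. 0 at the start: the square hole's sides are level and upright. Grows as a crank arm pointing to the machine's +x goes down; a quarter turn is 1.57. No stop. Stiff (0.16 N m): it stays where left and carries the crank. The crank has about 0.14 rad of play in the socket, so the roller lags it.
- crank: Loose steel crank, 0.22 kg, lying flat. Origin: on the boss axis where it meets the arm, 11 mm above the counter. z up, y to the square end, x along the arm to the handle. Boss, 22 mm square, y 0 to 48 mm; square drive end, 9 mm (last 4 mm: 6.6 mm), y 48 to 80. Flat arm y -6 to 0, 18 mm high, to x = 85 mm, where the handle is. Home: boss face on hub.
- crank_tip (a point): Centre of the end face of the crank's square end, at (0, 80, 0) mm in the crank's frame; 32 mm past the socket's mouth when the crank is fully home.
- crank_boss (a point): Middle of the crank's boss, on its axis, at (0, 24, 0) mm in the crank's frame; 22 mm square with flat sides, a good place to hold it. It is 56 mm behind the tip.
- crank_handle (a point): Point on the axis of the wooden handle, at (85, -58, 0) mm in the crank's frame. The handle, 22 mm in diameter and 85 mm long (y -8 to -93 mm), turns freely on its pin, parallel to the boss. With the crank home and let go, play lets it sag by up to about 20 mm.
- flour_jar: Bystander: white jar, 96 mm in diameter, 150 mm high; origin under its centre.
- oil_bottle: Bystander: green oil bottle, 66 mm in diameter, 210 mm high; origin under its centre.
- salt_shaker: Bystander: steel salt shaker, 44 mm in diameter, 78 mm high; origin under its centre.
- egg_bowl: Bystander: small white bowl, 110 mm in diameter, 45 mm high; origin under its centre.
- mug: Bystander: blue mug, 80 mm in diameter, 90 mm high; origin under its centre.
- dough_scraper: Bystander: steel dough scraper with a wooden grip, about 90 x 120 mm, 18 mm high; origin under its middle.
- wooden_spoon: Bystander: wooden spoon lying flat, 240 mm long; origin under its middle.
- pastry_brush: Bystander: pastry brush lying flat; origin under its middle.
Mind the look-alikes: they are no part of the job. Leave any turquoise look-alike of the crank alone.

How it is judged (in metres and radians):
On the way, in this order (a step that is already met when the one before it is completed fails the run):
1. the crank's square end is fully home in the roller socket, before the rollers are turned (y of crank_tip in the frame of roller_socket above 0.028 m and x of crank_tip in the frame of roller_socket between -0.004 and 0.004 m and z of crank_tip in the frame of roller_socket between -0.004 and 0.004 m and angle between the y axis of crank and the y axis of machine, either way round below 0.15 rad and value of joint roller below 0.8 rad), for 0.2 s.
2. the crank has turned the roller a quarter turn (value of joint roller above 1 rad), for 0.1 s.
At the end, for the whole second after the job is handed in: The crank's square end is home in the roller socket (within 4 mm of full depth, in line within 0.15 rad), the roller has been turned a quarter turn downwards (at least 1.0, at most 1.95 rad), the crank's arm hangs straight down within 0.39 rad, and the crank is at rest (y of crank_tip in the frame of roller_socket above 0.028 m and x of crank_tip in the frame of roller_socket between -0.004 and 0.004 m and z of crank_tip in the frame of roller_socket between -0.004 and 0.004 m and angle between the y axis of crank and the y axis of machine, either way round below 0.15 rad and value of joint roller between 1 and 1.95 rad and angle between crank's own x axis and vertical above 2.75 rad and linear speed of crank below 0.02 m/s); the robot touches nothing.
It fails at once if a bystander on the counter was pushed more than 30 mm out of place (distance of any of flour_jar, oil_bottle, salt_shaker, egg_bowl, mug, dough_scraper, wooden_spoon, pastry_brush from where it was at the start of the episode above 0.03 m).
It also fails if it takes over 54 s, if anything falls off the work surface, if the arm or the gripper's body presses on something with over 40 N, if the wrist force passes 120 N, or if a joint passes its speed limit or range.

## Working session

There is one attempt and no reset: what is moved stays moved. The work goes in short steps, Python scripts to look and compute and a tool call to move; the robot and the scene stay as the last step left them, time stands still between calls to the robot, and variables do not carry over. Pictures are saved under pics/ and viewed, at most 10 in all, crops included, and the job is handed in when it is done.

Besides the shell and the picture viewer there is one more tool, called after "Request:" by a JSON object that holds its "op" and its "data", one argument or row to a line. servo_tool: Moves the arm, as the interface text tells. Its arguments: {"type":"object","properties":{"rows":{"type":"array"},"squeeze":{"type":"number"}},"required":["rows"]}

```bash
mkdir -p pics; ls; python3 - <<'E'
from workcell import *
import cv2,numpy as np
o=get_obs(); print({k:np.round(v,3).tolist() if not isinstance(v,float) else v for k,v in o.items()})
for n in("scene","top"):
    p,d=camera(n); cv2.imwrite(f"pics/{n}0.png",cv2.resize(p[:,:,::-1],(800,600),interpolation=cv2.INTER_CUBIC)); np.save(f"{n}0_d.npy",d); cv2.imwrite(f"{n}0_raw.png",p[:,:,::-1])
    i=camera_info(n); print(n,{k:np.round(v,4).tolist() for k,v in i.items() if not isinstance(v,str)})
print(camera_info("wrist"))
E
```

```text
pics
{'time': 0.0, 'q': [-63.311, 5.01, 10.033, 95.1, 0.002, 89.999], 'qd': [0.001, 0.028, 0.006, -0.019, -0.019, 0.063], 'joint_efforts': [0.001, -52.039, 46.481, 0.016, 0.0, -0.0], 'ee_pos': [0.247, -0.491, 0.253], 'tcp_rot': [-179.923, -0.002, 26.69], 'wrist_force': [-1.046, -0.52, 0.196], 'torque': [-0.02, -0.025, 0.026], 'grasp_force': 0.0, 'opening': 0.08519957520663289}
scene {'fx': 482.6555, 'fy': 482.6555, 'cx': 254.6058, 'cy': 189.8587, 'cam_to_world': [[-0.6462, -0.4891, 0.5858, 1.325], [0.763, -0.3986, 0.5088, 0.6345], [-0.0154, 0.7758, 0.6308, 0.9667], [0.0, 0.0, 0.0, 1.0]]}
top {'fx': 412.4908, 'fy': 412.4908, 'cx': 255.7077, 'cy': 192.742, 'cam_to_world': [[0.0301, 0.9889, -0.1453, 0.3325], [-0.9994, 0.0276, -0.0187, -0.0641], [-0.0145, 0.1458, 0.9892, 1.4731], [0.0, 0.0, 0.0, 1.0]]}
{'fx': 281.4231802707297, 'fy': 281.4231802707297, 'cx': 260.54277915093985, 'cy': 190.4617017570317, 'hand_eye': array([[-9.00761357e-04,  9.53626990e-01,  3.00989623e-01,
         7.67600115e-02],
       [ 9.99999091e-01,  1.16105955e-03, -6.85927912e-04,
         7.36201773e-06],
       [-1.00358625e-03,  3.00988732e-01, -9.53627168e-01,
        -1.22019512e-01],
       [ 0.00000000e+00,  0.00000000e+00,  0.00000000e+00,
         1.00000000e+00]])}
```

View pics/scene0.png

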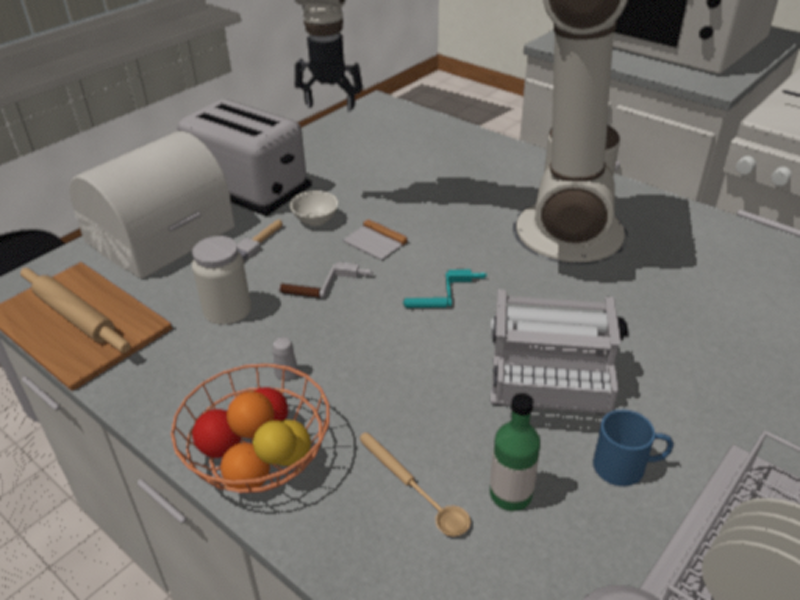

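View pics/top0.png

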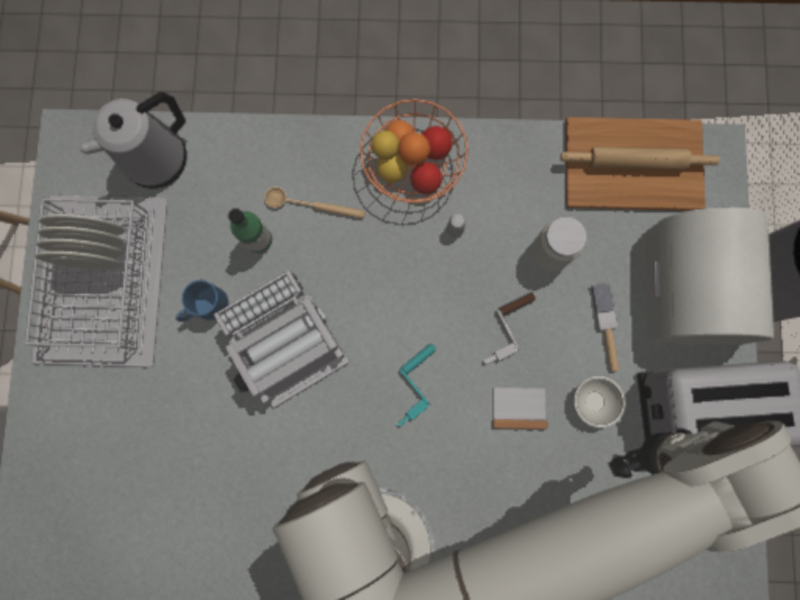

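The scene view shows the steel crank with a dark handle at about (325,278) and the turquoise look-alike at (445,290). The machine is at (557,350). In the top view the steel crank has its tip at (487,361), boss at (505,352), arm bend at (500,313) and handle end at (533,297). The machine is centred near (283,345), with its crank side facing right and the dial at (243,378).

```bash
cat > h.py <<'E'
from workcell import *
import cv2,numpy as np
from scipy.spatial.transform import Rotation as R
def tcp():
    o=get_obs(); T=np.eye(4); T[:3,:3]=R.from_euler('xyz',o['tcp_rot'],degrees=True).as_matrix(); T[:3,3]=o['ee_pos']; return T
def c2w(n,T=None):
    i=camera_info(n); return i,(i['cam_to_world'] if n!='wrist' else (tcp() if T is None else T)@i['hand_eye'])
def ray(n,u,v,z,T=None):   # pixel to world at plane height z
    i,M=c2w(n,T); d=M[:3,:3]@np.array([(u-i['cx'])/i['fx'],-(v-i['cy'])/i['fy'],-1]); p=M[:3,3]
    return p+d*(z-p[2])/d[2]
def proj(n,P,T=None):
    i,M=c2w(n,T); q=np.linalg.inv(M)@np.append(P,1); return i['cx']+i['fx']*q[0]/-q[2], i['cy']-i['fy']*q[1]/-q[2]
def cloud(n,d,T=None):
    i,M=c2w(n,T); v,u=np.indices(d.shape); P=np.stack([(u-i['cx'])/i['fx']*d,-(v-i['cy'])/i['fy']*d,-d],-1)
    return P@M[:3,:3].T+M[:3,3]
E
python3 - <<'E'
from h import *
k=.64
for n,u,v,z in [("tip",486,362,.011),("bossend",517,350,.02),("bend",500,313,.015),("handle_end",534,296,.011),("tq tip",399,424,.011),("tq bend",402,372,.01),("tq hend",433,347,.011),("tq boss",425,402,.02)]:
    print(n,np.round(ray("top",u*k,v*k,z)[:2],3))
d=np.load("top0_d.npy"); P=cloud("top",d)
# machine: points in region with height
m=(P[...,2]>.03)&(P[...,2]<.16)&(abs(P[...,0]-.4)<.17)&(abs(P[...,1]-.13)<.17)&(d>0)
mm=m.astype(np.uint8)*255; cv2.imwrite("m.png",mm)
n,l,s,c=cv2.connectedComponentsWithStats(mm); 
for j in range(1,n):
    if s[j][4]>40:
        q=P[l==j]; print(s[j],q.mean(0).round(3),q.min(0).round(3),q.max(0).round(3), cv2.minAreaRect(q[:,:2].astype(np.float32)))
        hi=q[q[:,2]>.125]; print(' hi',len(hi),cv2.minAreaRect(hi[:,:2].astype(np.float32)) if len(hi)>5 else 0)
p=cv2.imread("top0_raw.png"); cv2.imwrite("pics/c1.png",np.hstack([cv2.resize(p[170:270,135:235],(400,400),interpolation=cv2.INTER_CUBIC),cv2.resize(p[175:275,250:350],(400,400),interpolation=cv2.INTER_CUBIC)]))
E
```

```text
tip [ 0.414 -0.236]
bossend [ 0.442 -0.304]
bend [ 0.526 -0.266]
handle_end [ 0.568 -0.344]
tq tip [ 0.27  -0.043]
tq bend [ 0.386 -0.047]
tq hend [ 0.444 -0.115]
tq boss [ 0.321 -0.1  ]
[ 150  180   70   78 3138] [0.441 0.209 0.117] [0.312 0.085 0.03 ] [0.57 0.3  0.15] ((0.45069390535354614, 0.23044618964195251), (0.21600958704948425, 0.23202508687973022), 32.80596923828125)
 hi 1846 ((0.426095575094223, 0.2095063030719757), (0.11924998462200165, 0.2236444652080536), 32.970542907714844)
```

View pics/c1.png

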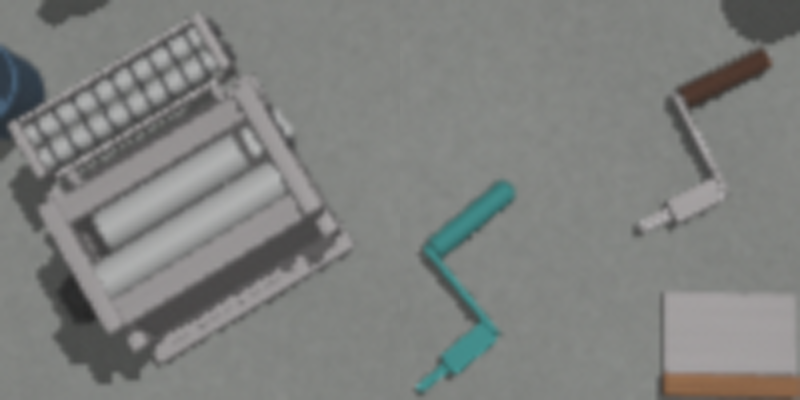

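The crop shows the steel crank's tip at (640,230), arm corner at (720,190) and handle end at (768,57). The machine's side plate on the crank side runs from (240,85) to (345,240). The crank's yaw is about 26° and the machine's about 32°. I'm moving over the crank for a close look.

Request:
{"op": "servo_tool", "data": {
  "rows": [
    {"offset":[1,-0.5,0],"yaw":-0.25,"claw":0},
    {"offset":[1,-0.5,0],"yaw":-0.25,"claw":0},
    {"offset":[1,-0.5,0],"yaw":-0.25,"claw":0},
    {"offset":[1,-0.5,0],"yaw":-0.25,"claw":0},
    {"offset":[1,-0.5,0],"yaw":-0.25,"claw":0}
  ]
}}

```text
time: 0.72
ee_pos: [0.314, -0.4016, 0.253]
tcp_rot: [-180.0, -0.0, 71.7]
wrist_force: [0.1, 1.2, 0.3]
opening: 0.0852
grasp_force: 0.0
```

```bash
cat >> h.py <<'E'
def go(x,y,z,yaw):
    T=tcp(); d=T[:3,:3].T@(np.array([x,y,z])-T[:3,3])
    w=R.from_matrix(T[:3,:3]).as_euler('xyz',degrees=True)[2]; dy=-((yaw-w+180)%360-180)
    print('offset',(d/.1).round(3).tolist(),'yaw',round(dy/180,4),'| now',T[:3,3].round(4).tolist(),round(w,2),'t',round(get_obs()['time'],2))
E
python3 -c "
from h import *
go(.44,-.295,.2,115.5)"
```

```text
offset [1.408, 0.863, 0.53] yaw -0.2432 | now [0.314, -0.4016, 0.253] 71.73 t 0.72
```

Request:
{"op": "servo_tool", "data": {
  "rows": [
    {"offset":[1,0.86,0.5],"yaw":-0.24,"claw":0},
    {"offset":[1,0.86,0.5],"yaw":-0.24,"claw":0},
    {"offset":[1,0.86,0.5],"yaw":-0.24,"claw":0},
    {"offset":[1,0.86,0.5],"yaw":-0.24,"claw":0},
    {"offset":[1,0.86,0.5],"yaw":-0.24,"claw":0}
  ]
}}

```text
time: 1.35
ee_pos: [0.427, -0.3338, 0.2029]
tcp_rot: [-180.0, -0.0, 114.7]
wrist_force: [-0.1, 0.0, 0.2]
opening: 0.0854
grasp_force: 0.0
```

```bash
python3 - <<'E'
from h import *
T=tcp(); p,d=camera("wrist"); np.save("w1T.npy",T); np.save("w1d.npy",d); cv2.imwrite("w1.png",p[:,:,::-1])
cv2.imwrite("pics/w1.png",cv2.resize(p[:,:,::-1],(800,600),interpolation=cv2.INTER_CUBIC))
for P in [(.414,-.236,.011),(.448,-.308,.011)]: print(np.array(proj("wrist",P,T))/.64)
E
```

```text
[450.9559652  131.34698562]
[448.88763763 248.84023721]
```

View pics/w1.png

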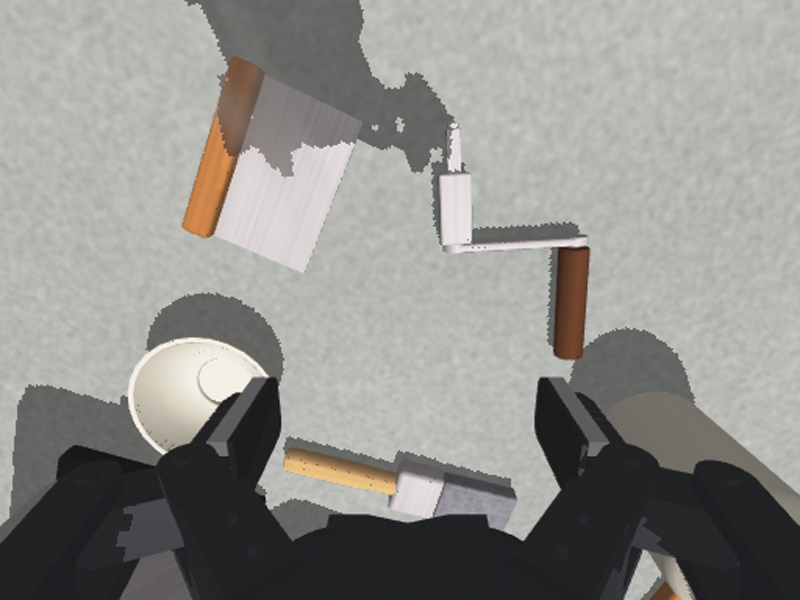

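The wrist view shows the boss's top face with corners (441,175), (470,174), (471,243) and (443,244). The tip is at (454,125) and the arm's far end at (585,240). The scraper's nearest edge is at about (355,145), which leaves room for fingers that are not fully open.

```bash
python3 - <<'E'
from h import *
T=np.load("w1T.npy"); k=.64
f=lambda u,v,z: ray("wrist",u*k,v*k,z,T)
c=[f(441,175,.022),f(470,174,.022),f(471,243,.022),f(443,244,.022)]
fr=(c[0]+c[1])/2; bk=(c[2]+c[3])/2; tip=f(454,125,.011)
print(np.round([*c,fr,bk,tip],4)); 
for a,b in [(bk,fr),(bk,tip),(c[3],c[0]),(c[2],c[1])]:
    v=b-a; print('len',np.linalg.norm(v[:2]).round(4),'yaw',np.degrees(np.arctan2(-v[0],v[1])).round(2))
a=f(470,248,.02);b=f(584,243,.02);v=b-a;print('arm yaw',np.degrees(np.arctan2(v[1],v[0])))
a=f(561,357,.02);b=f(566,250,.02);v=b-a;
d=np.load("w1d.npy");P=cloud("wrist",d,T); q=P[int(208*k),int(456*k)]; print(q)
ctr=(fr+bk)/2; print('ctr',ctr)
E
```

```text
[[ 0.4194 -0.2641  0.022 ]
 [ 0.4366 -0.2555  0.022 ]
 [ 0.4583 -0.2964  0.022 ]
 [ 0.4409 -0.3051  0.022 ]
 [ 0.428  -0.2598  0.022 ]
 [ 0.4496 -0.3007  0.022 ]
 [ 0.4141 -0.2316  0.011 ]]
len 0.0463 yaw 27.82
len 0.0777 yaw 27.19
len 0.0463 yaw 27.68
len 0.0463 yaw 27.96
arm yaw 27.197401654621167
[ 0.43709085 -0.27946573  0.02299389]
ctr [ 0.43879647 -0.28026271  0.022     ]
```

```bash
python3 - <<'E'
import workcell
print([n for n in dir(workcell) if not n.startswith('__')], getattr(workcell,'tip_extent',None))
from h import *
print(get_obs().keys()); go(.438,-.281,.06,117.4)
E
```

```text
['PlanningError', 'camera', 'camera_info', 'get_obs', 'job_done', 'tip_extent'] 0.022
dict_keys(['time', 'q', 'qd', 'joint_efforts', 'ee_pos', 'tcp_rot', 'wrist_force', 'torque', 'grasp_force', 'opening'])
offset [0.436, 0.322, 1.431] yaw -0.0159 | now [0.4269, -0.334, 0.2031] 114.54 t 1.4
```

Request:
{"op": "servo_tool", "data": {
  "rows": [
    {"offset":[0.436,0.322,0.5],"yaw":-0.016,"claw":0.3},
    {"offset":[0.436,0.322,1],"yaw":-0.016,"claw":0.3},
    {"offset":[0.436,0.322,1],"yaw":-0.016,"claw":0.3},
    {"offset":[0.436,0.322,1],"yaw":-0.016,"claw":0.3}
  ]
}}

```text
time: 1.9
ee_pos: [0.4384, -0.2819, 0.1057]
tcp_rot: [179.9, 0.1, 117.6]
wrist_force: [-0.8, 0.0, 1.3]
opening: 0.0601
grasp_force: 0.0
```

```bash
python3 - <<'E'
from h import *
go(.438,-.281,.0255,117.4)
T=tcp();np.save("w2T.npy",T);p,d=camera("wrist");cv2.imwrite("pics/w2.png",cv2.resize(p[:,:,::-1],(800,600),interpolation=cv2.INTER_CUBIC))
E
```

```text
offset [0.011, -0.0, 0.802] yaw 0.0011 | now [0.4384, -0.2819, 0.1057] 117.59 t 1.9
```

View pics/w2.png

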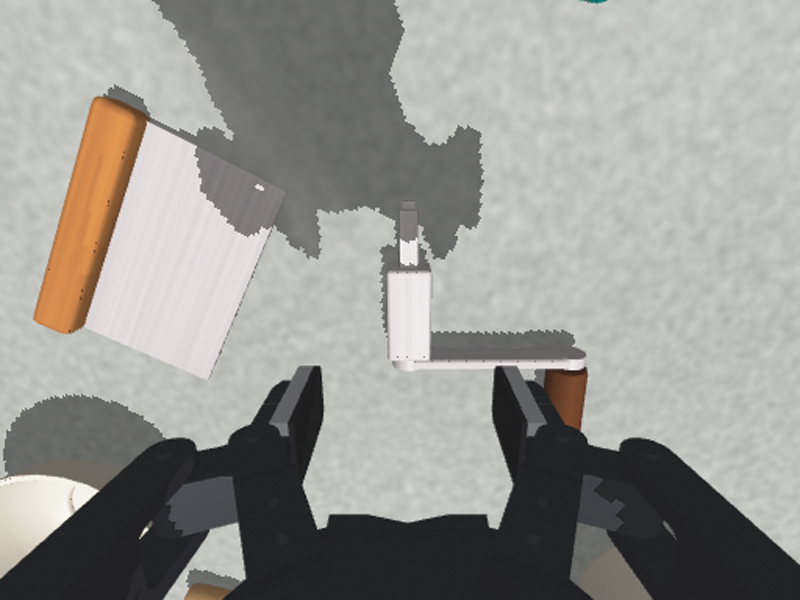

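The boss at (389–430, 270–360) sits centred between the fingers (x ≈ 409) and aligned with them. I'm descending to grip it.

Request:
{"op": "servo_tool", "data": {
  "rows": [
    {"offset":[0.01,0,0.4],"yaw":0,"claw":0.3},
    {"offset":[0.01,0,0.7],"yaw":0,"claw":0.3},
    {"offset":[0.01,0,0.8],"yaw":0,"claw":0.3},
    {"offset":[0.01,0,0.8],"yaw":0,"claw":0.3},
    {"offset":[0.01,0,0.8],"yaw":0,"claw":1},
    {"offset":[0.01,0,0.8],"yaw":0,"claw":1},
    {"offset":[0.01,0,0.8],"yaw":0,"claw":1},
    {"offset":[0.01,0,0.8],"yaw":0,"claw":1},
    {"offset":[0.01,0,0.8],"yaw":0,"claw":1}
  ],
  "squeeze": 100
}}

```text
time: 3.08
ee_pos: [0.438, -0.2803, 0.0249]
tcp_rot: [179.9, 0.1, 117.8]
wrist_force: [-0.9, 0.6, 6.6]
opening: 0.0195
grasp_force: 98.9
```

Request:
{"op": "servo_tool", "data": {
  "rows": [
    {"offset":[0,0,-0.3],"yaw":0,"claw":1},
    {"offset":[0,0,-0.8],"yaw":0,"claw":1},
    {"offset":[0,0,-1],"yaw":0,"claw":1},
    {"offset":[0,0,-1],"yaw":0,"claw":1}
  ]
}}

```text
time: 3.58
ee_pos: [0.4382, -0.2804, 0.1251]
tcp_rot: [179.9, 0.2, 117.8]
wrist_force: [-0.1, 0.2, -2.4]
opening: 0.0202
grasp_force: 98.5
```

```bash
python3 - <<'E'
from h import *
M=lambda c,yaw,p: np.array([*c,0])+R.from_euler('z',yaw,degrees=True).apply(p)
# refine machine pose from top image depth: side plate/top rect
c=(.426,.2095)
for yaw in (32.9,):
    s=M(c,yaw,(.018,-.108,.115)); print('socket',s); 
    g=M(c,yaw,(.018,-.108-.056-.07,.115)); print('pregrasp 70 out',g); go(g[0],g[1],.16,90+yaw)
E
```

```text
socket [0.499776   0.12859819 0.115     ]
pregrasp 70 out [0.56821598 0.02280609 0.115     ]
offset [2.076, 2.564, -0.351] yaw -0.0285 | now [0.4382, -0.2804, 0.1251] 117.77 t 3.58
```

Request:
{"op": "servo_tool", "data": {
  "rows": [
    {"offset":[0.35,0.43,-0.35],"yaw":-0.0285,"claw":1},
    {"offset":[0.69,0.855,-0.35],"yaw":-0.0285,"claw":1},
    {"offset":[0.69,0.855,-0.35],"yaw":-0.0285,"claw":1}
  ]
}}

```text
time: 3.95
ee_pos: [0.4816, -0.176, 0.1571]
tcp_rot: [-180.0, -0.1, 123.1]
wrist_force: [-0.3, -1.1, -2.0]
opening: 0.02
grasp_force: 98.8
```

Request:
{"op": "servo_tool", "data": {
  "rows": [
    {"offset":[0.35,0.43,0],"yaw":0,"claw":1},
    {"offset":[0.69,0.855,0],"yaw":0,"claw":1},
    {"offset":[0.69,0.855,0],"yaw":0,"claw":1}
  ]
}}

```text
time: 4.32
ee_pos: [0.5152, -0.0723, 0.1566]
tcp_rot: [-179.9, -0.1, 123.1]
wrist_force: [-0.2, -0.2, -2.4]
opening: 0.0197
grasp_force: 99.0
```

```bash
python3 - <<'E'
from h import *
T=tcp();np.save("w3T.npy",T);p,d=camera("wrist");np.save("w3d.npy",d);cv2.imwrite("w3.png",p[:,:,::-1]);cv2.imwrite("pics/w3.png",cv2.resize(p[:,:,::-1],(800,600),interpolation=cv2.INTER_CUBIC))
go(.5682,.0228,.16,122.9)
E
```

```text
offset [0.519, 0.974, -0.034] yaw 0.0008 | now [0.5148, -0.0738, 0.1567] 123.04 t 4.38
```

View pics/w3.png

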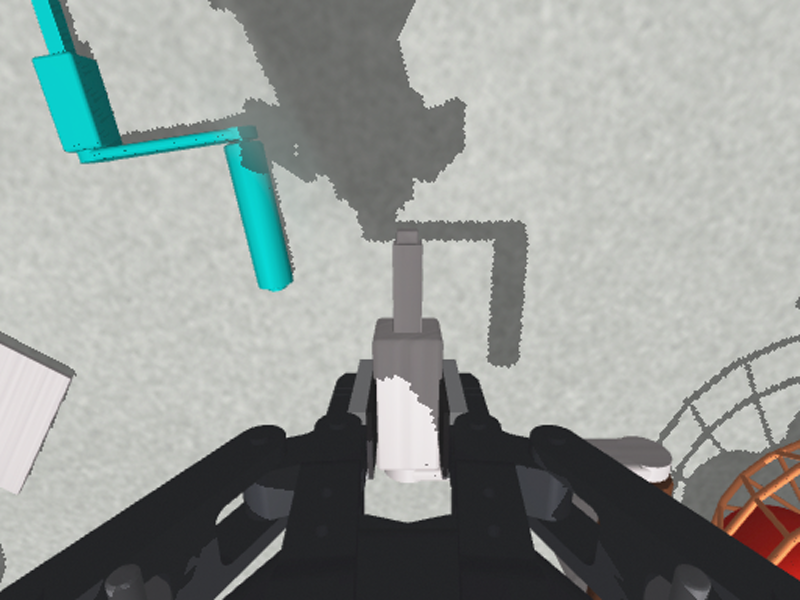

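The crank is held straight in the jaws, with its tip at (407,233) and the boss's front edge at y ≈ 322. The turquoise one, upper left, is clear of everything. I'm moving on to the socket.

Request:
{"op": "servo_tool", "data": {
  "rows": [
    {"offset":[0.25,0.5,0],"yaw":0,"claw":1},
    {"offset":[0.5,0.97,0],"yaw":0,"claw":1},
    {"offset":[0.5,0.97,0],"yaw":0,"claw":1},
    {"offset":[0.5,0.97,0],"yaw":0,"claw":1}
  ]
}}

```text
time: 4.88
ee_pos: [0.569, 0.0187, 0.1574]
tcp_rot: [-179.9, -0.0, 122.8]
wrist_force: [0.1, -1.0, -1.6]
opening: 0.0195
grasp_force: 99.3
```

```bash
python3 - <<'E'
from h import *
T=np.load("w3T.npy");d=np.load("w3d.npy");P=cloud("wrist",d,T)
for u,v in [(407,240),(407,270),(407,310),(407,340),(407,400)]:
    q=P[int(v*.64),int(u*.64)]; print((T[:3,:3].T@(q-T[:3,3])).round(4))
T=tcp();np.save("w4T.npy",T);p,d=camera("wrist");np.save("w4d.npy",d);cv2.imwrite("w4.png",p[:,:,::-1]);cv2.imwrite("pics/w4.png",cv2.resize(p[:,:,::-1],(800,600),interpolation=cv2.INTER_CUBIC))
print(T[:3,3],get_obs()['tcp_rot'])
E
```

```text
[ 0.0538 -0.0004  0.0092]
[ 0.045  -0.0004  0.0076]
[ 0.0319 -0.0004  0.0079]
[ 0.0244 -0.0004  0.0018]
[ 0.0038 -0.0004  0.0012]
[0.56898004 0.01873127 0.15737732] [-1.79928307e+02 -1.68105474e-02  1.22811860e+02]
```

View pics/w4.png

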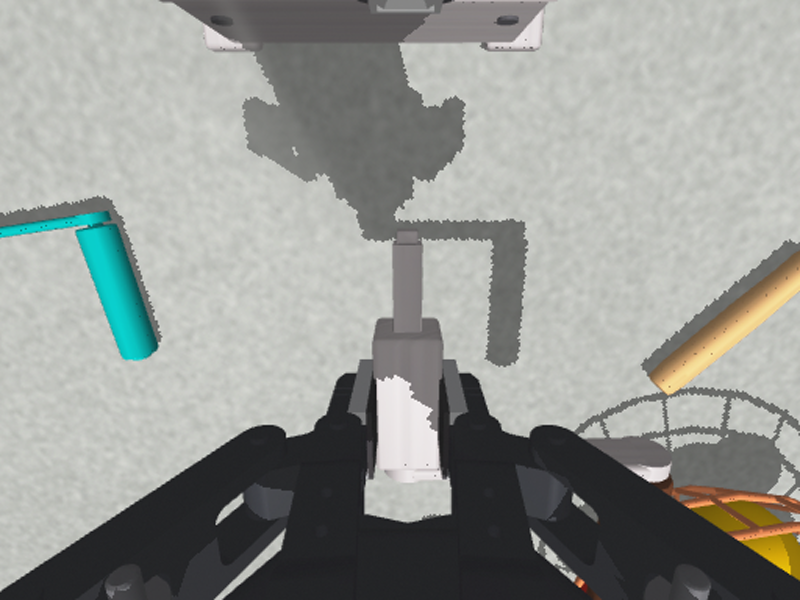

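The tip is at (407,233) and the hub's top edge shows at (370–440, 0–12). The side plate's foot line is level, so yaw is aligned. I'm going closer and down to socket height.

Request:
{"op": "servo_tool", "data": {
  "rows": [
    {"offset":[0.35,0,0.29],"yaw":0,"claw":1},
    {"offset":[0.35,0,0.29],"yaw":0,"claw":1},
    {"offset":[0.35,0,0.29],"yaw":0,"claw":1}
  ]
}}

```text
time: 5.3
ee_pos: [0.5506, 0.0483, 0.1299]
tcp_rot: [180.0, 0.0, 122.8]
wrist_force: [0.4, -0.4, -2.2]
opening: 0.0195
grasp_force: 99.3
```

```bash
python3 - <<'E'
from h import *
T=tcp();np.save("w5T.npy",T);p,d=camera("wrist");np.save("w5d.npy",d);cv2.imwrite("w5.png",p[:,:,::-1]);cv2.imwrite("pics/w5.png",cv2.resize(p[:256,90:432,::-1],(800,599),interpolation=cv2.INTER_CUBIC))
print(T[:3,3],get_obs()['tcp_rot'])
E
```

```text
[0.55055748 0.04826152 0.12987062] [1.79929845e+02 5.40360805e-02 1.22825483e+02]
```

View pics/w5.png

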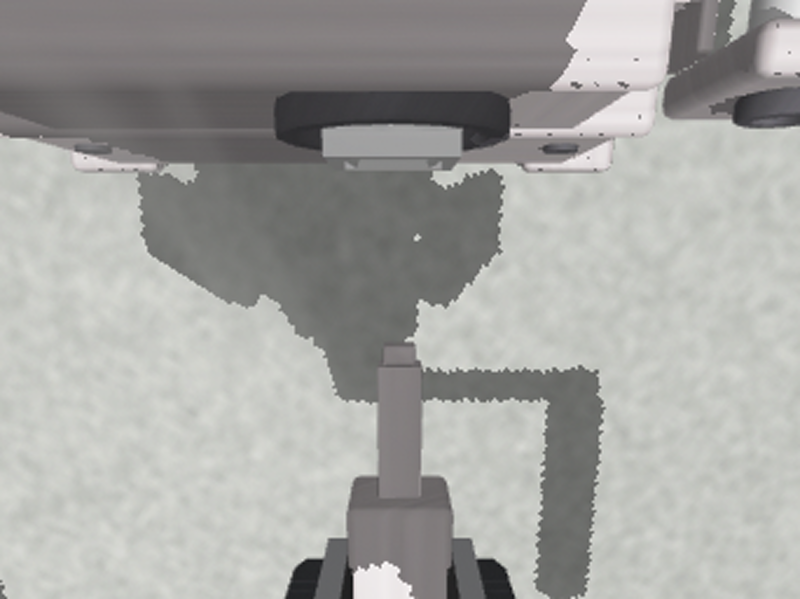

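The hub's front top edge runs from (322,157) to (462,157), centred at 392, against the tip at x = 400. The hub is therefore about 1.2 mm to the left (tool -y), and yaw is aligned.

```bash
python3 - <<'E'
from h import *
T=np.load("w5T.npy");d=np.load("w5d.npy");P=cloud("wrist",d,T)
def at(x,y): 
    q=P[int(y/2.339),90+int(x/2.339)]; return q.round(4),(T[:3,:3].T@(q-T[:3,3])).round(4)
for n,x,y in [("hub",350,140),("hub",392,140),("hub",440,140),("hub f",392,150),("tip",399,350),("shaft",399,400),("shaft",399,470),("boss",399,510),("counter",200,500),("machine top",200,30)]: print(n,*at(x,y))
# side plate/hub edges
f=lambda x,y,z:T[:3,:3].T@(ray("wrist",90+x/2.339,y/2.339,z,T)-T[:3,3])
print(f(322,157,.127),f(462,157,.127),f(399,344,.1202))
E
```

```text
hub [0.4928 0.1217 0.1289] [ 0.093  -0.0087  0.0009]
hub [0.4989 0.1256 0.1286] [ 0.093  -0.0015  0.0012]
hub [0.5059 0.1302 0.1285] [0.093  0.0069 0.0013]
hub f [0.4998 0.1241 0.1283] [ 0.0912 -0.0015  0.0015]
tip [0.5201 0.0948 0.1205] [ 0.0556 -0.0004  0.0093]
shaft [0.5257 0.0861 0.1213] [ 0.0452 -0.0004  0.0085]
shaft [0.5335 0.0739 0.1219] [ 0.0308 -0.0004  0.0079]
boss [0.5375 0.0677 0.1268] [ 0.0234 -0.0004  0.0031]
counter [ 0.4951 -0.0173  0.0014] [-0.0249 -0.0823  0.1285]
machine top [0.4687 0.1214 0.1424] [ 0.1058 -0.0291 -0.0126]
[ 0.090197   -0.01353432  0.0028065 ] [0.09017396 0.01092379 0.00282002] [ 0.05646584 -0.00011615  0.00963509]
```

Request:
{"op": "servo_tool", "data": {
  "rows": [
    {"offset":[0.2,-0.012,0.005],"yaw":0,"claw":1},
    {"offset":[0.36,-0.012,0.005],"yaw":0,"claw":1},
    {"offset":[0.44,-0.012,0.005],"yaw":0,"claw":1},
    {"offset":[0.5,-0.012,0.005],"yaw":0,"claw":1},
    {"offset":[0.5,-0.012,0.005],"yaw":0,"claw":1}
  ]
}}

```text
time: 5.98
ee_pos: [0.5222, 0.0911, 0.1289]
tcp_rot: [180.0, 0.0, 122.9]
wrist_force: [-0.1, -0.9, -1.1]
opening: 0.0198
grasp_force: 99.3
```

Request:
{"op": "servo_tool", "data": {
  "rows": [
    {"offset":[0.08,0,0],"yaw":0,"claw":1},
    {"offset":[0.14,0,0],"yaw":0,"claw":1},
    {"offset":[0.17,0,0],"yaw":0,"claw":1},
    {"offset":[0.18,0,0],"yaw":0,"claw":1},
    {"offset":[0.18,0,0],"yaw":0,"claw":1}
  ]
}}

```text
time: 6.6
ee_pos: [0.514, 0.1035, 0.1289]
tcp_rot: [-180.0, 0.4, 122.8]
wrist_force: [9.2, -15.1, -5.0]
opening: 0.0196
grasp_force: 99.0
```

Request:
{"op": "servo_tool", "data": {
  "rows": [
    {"offset":[0.02,0,0],"yaw":0,"claw":1},
    {"offset":[0.02,0,0],"yaw":0,"claw":1}
  ]
}}

```text
time: 6.85
ee_pos: [0.5139, 0.1037, 0.1291]
tcp_rot: [-180.0, 0.6, 122.7]
wrist_force: [14.3, -24.4, -5.4]
opening: 0.0196
grasp_force: 98.8
```

```bash
python3 - <<'E'
from h import *
T=tcp();np.save("w6T.npy",T);p,d=camera("wrist");np.save("w6d.npy",d);cv2.imwrite("w6.png",p[:,:,::-1]);cv2.imwrite("pics/w6.png",cv2.resize(p[:256,90:432,::-1],(800,599),interpolation=cv2.INTER_CUBIC))
print(T[:3,3],get_obs()['wrist_force'])
E
```

```text
[0.51389409 0.10367931 0.12908837] [ 14.34193933 -24.86307693  -6.45227681]
```

View pics/w6.png

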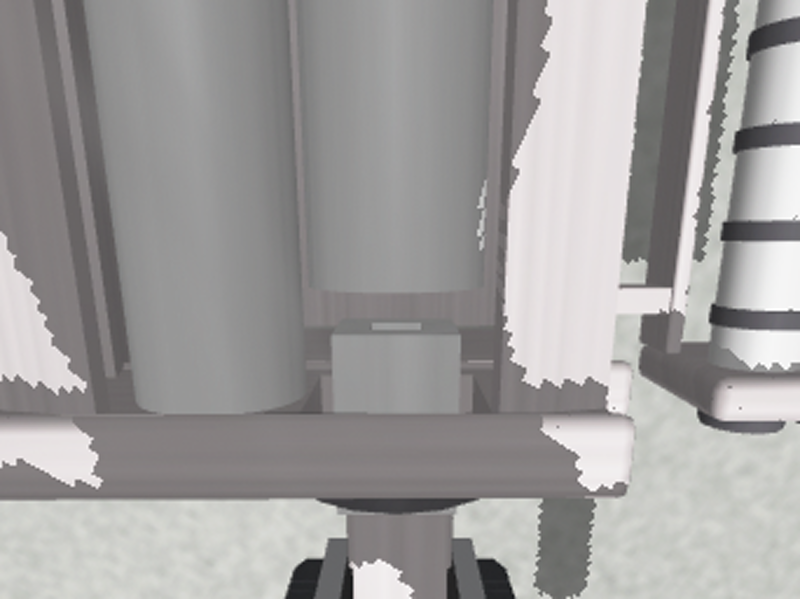

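The boss sits against the hub at (400,512), with only a thin rim showing and a steady 28 N reaction, so the crank is home. I'm easing the push, releasing and lifting.

Request:
{"op": "servo_tool", "data": {
  "rows": [
    {"offset":[-0.02,0,0],"yaw":0,"claw":1},
    {"offset":[-0.02,0,0],"yaw":0,"claw":0.3},
    {"offset":[-0.02,0,0],"yaw":0,"claw":0.3},
    {"offset":[-0.02,0,0],"yaw":0,"claw":0.3},
    {"offset":[-0.02,0,0],"yaw":0,"claw":0.3},
    {"offset":[-0.02,0,-0.4],"yaw":0,"claw":0.3},
    {"offset":[-0.02,0,-0.8],"yaw":0,"claw":0.3},
    {"offset":[-0.1,0,-1],"yaw":0,"claw":0.3},
    {"offset":[-0.1,0,-1],"yaw":0,"claw":0.3}
  ]
}}

```text
time: 8.02
ee_pos: [0.5176, 0.0992, 0.2301]
tcp_rot: [179.9, 0.1, 122.9]
wrist_force: [0.5, -0.0, -0.1]
opening: 0.0596
grasp_force: 0.0
```

```bash
python3 - <<'E'
from h import *
yaw=32.8; A=np.array([.5139,.1037])  # boss centre, machine frame offset (18,-132)
M=lambda dx,dy:A+R.from_euler('z',yaw,degrees=True).apply([dx,dy,0])[:2]
# handle grip at crank y -72 -> boss centre y24 => dy -0.096, dx .085
h=M(.085,-.096); print('handle',h,'end',M(0,-.096)); go(*h,.23,122.8); go(*h,.23,-57.2)
E
```

```text
handle [0.63735215 0.0690508 ] end [0.56590399 0.02300561]
offset [-0.903, 0.842, 0.004] yaw 0.0004 | now [0.5176, 0.0992, 0.2301] 122.88 t 8.03
offset [-0.903, 0.842, 0.004] yaw -0.9996 | now [0.5176, 0.0992, 0.2301] 122.88 t 8.03
```

Request:
{"op": "servo_tool", "data": {
  "rows": [
    {"offset":[-0.5,0.45,0],"yaw":0,"claw":0.3},
    {"offset":[-0.9,0.84,0],"yaw":0,"claw":0.3},
    {"offset":[-0.9,0.84,0],"yaw":0,"claw":0.3},
    {"offset":[-0.9,0.84,0],"yaw":0,"claw":0.3}
  ]
}}

```text
time: 8.52
ee_pos: [0.6357, 0.0693, 0.2271]
tcp_rot: [-179.9, -0.1, 122.9]
wrist_force: [-0.1, 0.1, -0.0]
opening: 0.0599
grasp_force: 0.0
```

```bash
cat >> h.py <<'E'
YAW=32.8; A=np.array([.5139,.1037,.116])
def crank(n="wrist"):
    T=tcp(); p,d=camera(n); P=cloud(n,d,T); Q=(P-A)@R.from_euler('z',YAW,degrees=True).as_matrix()+[0,.024,0]  # crank-home frame
    return p,d,P,Q
E
python3 - <<'E'
from h import *
p,d,P,Q=crank(); print(tcp()[:3,3])
m=(d>0)&(Q[...,0]>-.03)&(Q[...,0]<.12)&(Q[...,1]>-.1)&(Q[...,1]<.05)&(Q[...,2]>-.09)&(Q[...,2]<.03)
q=Q[m]; print(m.sum())
for y0 in np.arange(-.1,.05,.01):
    s=q[(q[:,1]>=y0)&(q[:,1]<y0+.01)]
    if len(s): print(round(y0,3),len(s),'x',s[:,0].min().round(3),s[:,0].max().round(3),'z',np.percentile(s[:,2],[5,50,95]).round(3))
a=q[(q[:,1]<-.001)&(q[:,1]>-.007)]
for x0 in np.arange(-.02,.1,.02):
    s=a[(a[:,0]>=x0)&(a[:,0]<x0+.02)]
    if len(s): print('arm',round(x0,3),np.percentile(s[:,2],90).round(4))
E
```

```text
[0.63541092 0.06953782 0.22835062]
6036
-0.1 47 x 0.074 0.095 z [-0.014 -0.009 -0.007]
-0.09 230 x 0.074 0.095 z [-0.015 -0.009 -0.007]
-0.08 246 x 0.074 0.096 z [-0.015 -0.008 -0.006]
-0.07 245 x 0.074 0.096 z [-0.015 -0.008 -0.005]
-0.06 262 x 0.075 0.096 z [-0.014 -0.007 -0.005]
-0.05 280 x 0.074 0.095 z [-0.014 -0.006 -0.005]
-0.04 280 x 0.074 0.095 z [-0.013 -0.006 -0.004]
-0.03 294 x 0.074 0.095 z [-0.012 -0.005 -0.003]
-0.02 304 x 0.074 0.095 z [-0.011 -0.005 -0.003]
-0.01 1201 x -0.009 0.095 z [-0.009 -0.     0.006]
-0.0 511 x -0.01 0.093 z [-0.014  0.008  0.01 ]
0.01 499 x -0.011 0.012 z [-0.004  0.008  0.01 ]
0.02 492 x -0.01 0.012 z [-0.004  0.009  0.011]
0.03 530 x -0.01 0.012 z [-0.002  0.01   0.011]
0.04 615 x -0.013 0.012 z [-0.004  0.01   0.013]
arm -0.02 0.0063
arm 0.0 0.0057
arm 0.02 0.0031
arm 0.04 0.0006
arm 0.06 -0.0013
arm 0.08 -0.0038
```

Request:
{"op": "servo_tool", "data": {
  "rows": [
    {"offset":[0,0,0],"yaw":-0.5,"claw":0.3},
    {"offset":[0,0,0],"yaw":-0.5,"claw":0.3},
    {"offset":[0,0,0],"yaw":-0.5,"claw":0.3},
    {"offset":[0,0,0],"yaw":-0.5,"claw":0.3},
    {"offset":[0,0,0],"yaw":-0.5,"claw":0.3},
    {"offset":[0,0,0],"yaw":-0.5,"claw":0.3},
    {"offset":[0,0,0],"yaw":-0.5,"claw":0.3},
    {"offset":[0,0,0],"yaw":-0.5,"claw":0.3},
    {"offset":[0,0,0],"yaw":-0.5,"claw":0.3}
  ]
}}

```text
time: 9.7
ee_pos: [0.635, 0.0698, 0.2304]
tcp_rot: [-179.9, 0.1, -146.8]
wrist_force: [0.2, 0.1, 0.6]
opening: 0.0596
grasp_force: 0.0
```

Request:
{"op": "servo_tool", "data": {
  "rows": [
    {"offset":[0,0,0],"yaw":-0.5,"claw":0.3},
    {"offset":[0,0,0],"yaw":-0.5,"claw":0.3},
    {"offset":[0,0,0],"yaw":-0.5,"claw":0.3},
    {"offset":[0,0,0],"yaw":-0.5,"claw":0.3},
    {"offset":[0,0,0],"yaw":-0.5,"claw":0.3},
    {"offset":[0,0,0],"yaw":-0.5,"claw":0.3},
    {"offset":[0,0,0],"yaw":-0.5,"claw":0.3},
    {"offset":[0,0,0],"yaw":-0.5,"claw":0.3},
    {"offset":[0,0,0],"yaw":-0.5,"claw":0.3}
  ]
}}

```text
time: 10.82
ee_pos: [0.635, 0.0698, 0.2304]
tcp_rot: [-179.9, -0.1, -56.8]
wrist_force: [-0.4, 0.2, 0.5]
opening: 0.0599
grasp_force: 0.0
```

```bash
cat >> h.py <<'E'
def W(x,y,z): return A+R.from_euler('z',YAW,degrees=True).apply([x,y-.024,z])  # crank-home frame to world
E
python3 - <<'E'
from h import *
print(get_obs()['q'])
w=W(.0845,-.075,-.017+.010); print(w); go(*w,-57.2)
E
```

```text
[ 6.26790047e+00  1.70997859e+01  2.15448501e+01  9.43196039e+01
  5.66013010e-03 -1.16905933e+02]
[0.63855699 0.06625825 0.109     ]
offset [0.048, -0.008, 1.214] yaw 0.0021 | now [0.635, 0.0698, 0.2304] -56.83 t 10.82
```

Request:
{"op": "servo_tool", "data": {
  "rows": [
    {"offset":[0.05,-0.01,0.5],"yaw":0,"claw":0.3},
    {"offset":[0.05,-0.01,0.9],"yaw":0,"claw":0.3},
    {"offset":[0.05,-0.01,1],"yaw":0,"claw":0.3},
    {"offset":[0.05,-0.01,1],"yaw":0,"claw":0.3}
  ]
}}

```text
time: 11.32
ee_pos: [0.6394, 0.0659, 0.1302]
tcp_rot: [-179.9, -0.0, -57.1]
wrist_force: [-0.4, 0.1, -0.1]
opening: 0.06
grasp_force: 0.0
```

Request:
{"op": "servo_tool", "data": {
  "rows": [
    {"offset":[0,0,0.21],"yaw":0,"claw":0.3},
    {"offset":[0,0,0.21],"yaw":0,"claw":0.3},
    {"offset":[0,0,0.21],"yaw":0,"claw":0.9},
    {"offset":[0,0,0.21],"yaw":0,"claw":0.9},
    {"offset":[0,0,0.21],"yaw":0,"claw":0.9},
    {"offset":[0,0,0.21],"yaw":0,"claw":0.9},
    {"offset":[0,0,0.21],"yaw":0,"claw":0.9}
  ],
  "squeeze": 40
}}

```text
time: 12.2
ee_pos: [0.64, 0.0655, 0.1079]
tcp_rot: [-180.0, -0.0, -57.1]
wrist_force: [-0.3, -0.0, 0.7]
opening: 0.02
grasp_force: 39.1
```

```bash
python3 - <<'E'
from h import *
T=tcp(); q=(T[:3,3]-A)@R.from_euler('z',YAW,degrees=True).as_matrix()+[0,.024,0]; print('tcp in crank-home',q.round(4))
th0=np.arcsin(.017/.085)
for th in (th0,.4,.6,.8,1.0,1.2,1.4,1.57,1.65):
    dx=.085*np.cos(th)-.085*np.cos(th0); dz=-.085*np.sin(th)+.085*np.sin(th0)
    print(round(th,2),'tool y',round(-dx/.1,3),'tool z',round(-dz/.1,3))
E
```

```text
tcp in crank-home [ 0.0853 -0.0764 -0.0081]
0.2 tool y -0.0 tool z -0.0
0.4 tool y 0.05 tool z 0.161
0.6 tool y 0.131 tool z 0.31
0.8 tool y 0.241 tool z 0.44
1.0 tool y 0.374 tool z 0.545
1.2 tool y 0.525 tool z 0.622
1.4 tool y 0.688 tool z 0.668
1.57 tool y 0.832 tool z 0.68
1.65 tool y 0.9 tool z 0.677
```

Request:
{"op": "servo_tool", "data": {
  "rows": [
    {"offset":[0.02,0.02,0.08],"yaw":0,"claw":0.9},
    {"offset":[0,0.05,0.161],"yaw":0,"claw":0.9},
    {"offset":[0,0.085,0.236],"yaw":0,"claw":0.9},
    {"offset":[0,0.131,0.31],"yaw":0,"claw":0.9},
    {"offset":[0,0.18,0.375],"yaw":0,"claw":0.9},
    {"offset":[0,0.241,0.44],"yaw":0,"claw":0.9}
  ]
}}

```text
time: 12.95
ee_pos: [0.6193, 0.0524, 0.0634]
tcp_rot: [-180.0, 0.0, -57.1]
wrist_force: [-1.0, 4.4, 0.6]
opening: 0.0204
grasp_force: 39.2
```

Request:
{"op": "servo_tool", "data": {
  "rows": [
    {"offset":[0,0.065,0.055],"yaw":0,"claw":0.9},
    {"offset":[0,0.133,0.105],"yaw":0,"claw":0.9},
    {"offset":[0,0.207,0.147],"yaw":0,"claw":0.9},
    {"offset":[0,0.284,0.182],"yaw":0,"claw":0.9},
    {"offset":[0,0.365,0.208],"yaw":0,"claw":0.9},
    {"offset":[0,0.447,0.228],"yaw":0,"claw":0.9},
    {"offset":[0,0.52,0.236],"yaw":0,"claw":0.9},
    {"offset":[0,0.6,0.24],"yaw":0,"claw":0.9},
    {"offset":[0,0.6,0.24],"yaw":0,"claw":0.9}
  ]
}}

```text
time: 14.08
ee_pos: [0.5689, 0.0193, 0.0398]
tcp_rot: [180.0, -0.0, -57.1]
wrist_force: [1.3, 1.0, -3.1]
opening: 0.0201
grasp_force: 39.2
```

```bash
python3 - <<'E'
from h import *
T=tcp(); q=(T[:3,3]-A)@R.from_euler('z',YAW,degrees=True).as_matrix()+[0,.024,0]; print('tcp in crank-home',q.round(4))
p,d,P,Q=crank()
o=camera("scene"); 
E
```

```text
tcp in crank-home [ 0.0005 -0.0767 -0.0762]
```

Request:
{"op": "servo_tool", "data": {
  "rows": [
    {"offset":[-0.02,0,0],"yaw":0,"claw":0.9},
    {"offset":[-0.02,0,0],"yaw":0,"claw":0.9},
    {"offset":[-0.02,0,0],"yaw":0,"claw":0.3},
    {"offset":[-0.02,0,0],"yaw":0,"claw":0.3},
    {"offset":[-0.02,0,0],"yaw":0,"claw":0.3},
    {"offset":[-0.02,0,0],"yaw":0,"claw":0.3},
    {"offset":[-0.02,0,-0.4],"yaw":0,"claw":0.3},
    {"offset":[0.1,0,-0.9],"yaw":0,"claw":0.3},
    {"offset":[0.3,0,-1],"yaw":0,"claw":0.3},
    {"offset":[0.3,0,-1],"yaw":0,"claw":0.3}
  ]
}}

```text
time: 15.42
ee_pos: [0.5864, -0.006, 0.1408]
tcp_rot: [-179.9, -0.1, -57.2]
wrist_force: [-0.7, -0.1, -1.0]
opening: 0.0596
grasp_force: 0.0
```

Request:
{"op": "servo_tool", "data": {
  "rows": [
    {"offset":[0.6,0,-0.5],"yaw":0,"claw":0.3},
    {"offset":[1,0,-1],"yaw":0,"claw":0.3},
    {"offset":[1,0,-1],"yaw":0,"claw":0.3},
    {"offset":[1,0,-1],"yaw":0,"claw":0.3}
  ]
}}

```text
time: 15.92
ee_pos: [0.6401, -0.0895, 0.2393]
tcp_rot: [180.0, 0.0, -57.2]
wrist_force: [0.2, 0.8, -0.7]
opening: 0.0603
grasp_force: 0.0
```

```bash
python3 - <<'E'
from h import *
o=get_obs(); print(o['ee_pos'],o['wrist_force'],o['time'])
p,d,P,Q=crank("top"); p2,d2,P2,Q2=crank("scene")
for n,d_,Q_ in(("top",d,Q),("scene",d2,Q2)):
    m=(d_>0)&(abs(Q_[...,0])<.07)&(Q_[...,1]>-.11)&(Q_[...,1]<.045)&(Q_[...,2]>-.1)&(Q_[...,2]<.03); q=Q_[m]; print(n,m.sum())
    for y0 in np.arange(-.11,.045,.015):
        s=q[(q[:,1]>=y0)&(q[:,1]<y0+.015)]
        if len(s): print(round(y0,3),len(s),np.percentile(s,[5,50,95],axis=0)[:,[0,2]].round(3).tolist())
u,v=proj("scene",W(0,-.03,-.04)); u,v=int(u),int(v); print(u,v)
w,h=(int(x) for x in (90,68)); c=p2[max(0,v-h):v+h,max(0,u-w):u+w,::-1]
c2=(lambda u,v:p[max(0,int(v)-68):int(v)+68,max(0,int(u)-50):int(u)+50,::-1])(*proj("top",W(0,-.03,-.04)))
f=lambda c,W_:cv2.resize(c,(W_,544),interpolation=cv2.INTER_CUBIC)
cv2.imwrite("pics/end.png",np.hstack([f(c,460),f(c2,330)]) )
E
```

```text
[ 0.64009279 -0.08947843  0.2393368 ] [ 0.18110994  0.7907186  -0.72505897] 15.925
top 209
-0.08 1 [[0.011, -0.078], [0.011, -0.078], [0.011, -0.078]]
-0.065 19 [[-0.002, -0.084], [0.007, -0.081], [0.015, -0.075]]
-0.05 25 [[-0.005, -0.084], [0.003, -0.078], [0.014, -0.072]]
-0.035 26 [[-0.005, -0.083], [0.003, -0.077], [0.013, -0.073]]
-0.02 25 [[-0.004, -0.084], [0.004, -0.077], [0.014, -0.015]]
-0.005 37 [[-0.009, -0.05], [-0.002, 0.007], [0.01, 0.013]]
0.01 32 [[-0.009, -0.001], [-0.001, 0.009], [0.01, 0.016]]
0.025 33 [[-0.009, 0.002], [0.001, 0.011], [0.011, 0.014]]
0.04 11 [[-0.009, 0.0], [-0.001, 0.01], [0.009, 0.014]]
scene 502
-0.095 35 [[-0.003, -0.094], [0.007, -0.084], [0.011, -0.077]]
-0.08 41 [[-0.005, -0.095], [0.007, -0.082], [0.012, -0.076]]
-0.065 38 [[0.0, -0.09], [0.007, -0.082], [0.012, -0.076]]
-0.05 44 [[-0.002, -0.092], [0.008, -0.08], [0.013, -0.076]]
-0.035 39 [[-0.003, -0.089], [0.008, -0.08], [0.013, -0.076]]
-0.02 51 [[-0.0, -0.09], [0.007, -0.079], [0.014, 0.004]]
-0.005 106 [[-0.007, -0.082], [0.007, -0.011], [0.011, 0.01]]
0.01 62 [[-0.01, -0.011], [0.007, 0.006], [0.011, 0.011]]
0.025 65 [[-0.011, -0.009], [0.007, 0.007], [0.011, 0.011]]
0.04 21 [[-0.011, -0.007], [0.007, 0.007], [0.01, 0.012]]
283 218
```

View pics/end.png

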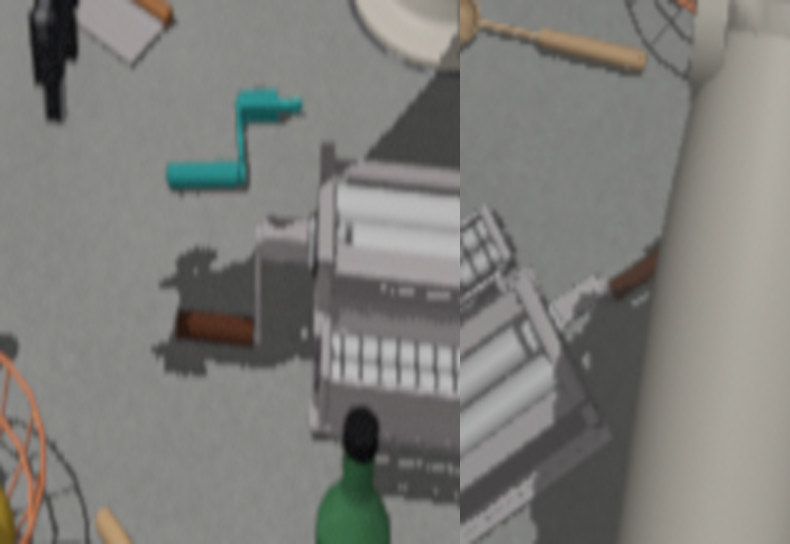

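The final picture shows the boss at the hub (285,232), the arm hanging straight down to (255,335) and the handle at (215,327). The gripper is clear of everything. I'm handing in.

```bash
python3 -c "
from workcell import *
print(job_done())"
```

```text
the job is handed in; nothing more can be done
None
```

The crank is fully home in the roller socket and turned a quarter turn, with its handle hanging straight down; I handed the job in at about 16 s of the 54 s allowed, but the hand-in did not report a verdict.

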